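# Find the pitch gauge leaf that fits the lift spindle

### The job

Find out which thread pitch leaf fits the spindle held under the guide jaws of the checking stand: lower the leaves between the jaws onto its thread one at a time, shifting each along the thread to feel whether its teeth drop fully home. Leave the leaf that fits standing there fully seated and let go of it, with the other two standing in the rack. Press gently, never with more than about 20 N, and do not disturb the nut, jar and beaker.

Things in the scene. Friction and masses are not known exactly. Their poses are not given: they have to be found in the camera images.
- stand: fixed checking stand, base 150 x 176 x 12 mm. Origin: on the table under the middle of the jaws; x along the spindles. Two pairs of dark guide jaws at x = -27 and +27 mm, 8 long, leave a 12 mm gap (y -6 to +6), z 60 to 72, posts at y +-27. A fully seated leaf has its origin at z 52 mm, plate between both pairs of jaws, length along x (either way round), tab above the jaws.
- rack: fixed leaf rack: black base 100 x 176 x 6 mm, three slots at y = -56, 0, +56 mm, leaves' length along x. Origin: on the table under the middle of the base; slot floors at z 6 mm. Each slot is 13 mm wide between black rails 64 long, 5 thick, up to z 28 mm; ends open.
- leaf_a: steel comb leaf 74 x 8 mm, one of three alike but for tooth spacing. Origin: middle of the underside, at the tooth tips; x along the length, y through the thickness, z up. Teeth (centred on the length) z 0-4 mm, 2 wide at tip, 6.6 at root, flanks 30 deg from vertical; plate z 4-30; plastic grip tab z 30-64, 30 along x, 16 along y. About 0.13 kg. Starts upright on its teeth in a rack slot.
- leaf_b: steel comb leaf 74 x 8 mm, one of three alike but for tooth spacing. Origin: middle of the underside, at the tooth tips; x along the length, y through the thickness, z up. Teeth (centred on the length) z 0-4 mm, 2 wide at tip, 6.6 at root, flanks 30 deg from vertical; plate z 4-30; plastic grip tab z 30-64, 30 along x, 16 along y. About 0.13 kg. Starts upright on its teeth in a rack slot.
- leaf_c: steel comb leaf 74 x 8 mm, one of three alike but for tooth spacing. Origin: middle of the underside, at the tooth tips; x along the length, y through the thickness, z up. Teeth (centred on the length) z 0-4 mm, 2 wide at tip, 6.6 at root, flanks 30 deg from vertical; plate z 4-30; plastic grip tab z 30-64, 30 along x, 16 along y. About 0.13 kg. Starts upright on its teeth in a rack slot.
- spindle_a: fixed steel lift spindle, one of three along the stand's x, 150 mm long, 40 across its thread crests, which are 56 mm above the table; thread 4.5 deep, pitch 10, 11 or 12 mm (one spindle of each; leaves likewise; which is which is not told). Origin: middle of its end blocks, 12 mm above the table. The one at the stand's middle, under the jaws, is to be checked.
- spindle_b: as spindle_a, another pitch. Which spindle is under the jaws changes; the other two are spares, 56 mm either side, not to be tried. All have plain level turns with flanks 30 deg from vertical, 50 mm of thread each way from the middle. Where the crests fall along x is not measured and changes. Its mounts give 1 mm per 6 N pressed down, at most 2 mm, and spring back.
- spindle_c: as spindle_a, another pitch. On any spindle the fitting leaf has about 0.4 mm play along x each way and goes down until its plate rests on the crests; if off along x by more, its teeth stop on the flanks (0.58 mm off per mm too high) or on the crests (4 mm too high). A wrong leaf stays about 3 mm or more too high.
- nut: loose brass nut, plain ring 60 mm across, 36 high; origin under its middle. Bystander.
- jar: loose white jar, 56 mm across, 75 high; origin under its middle. Bystander.
- beaker: loose glass beaker, 68 mm across, 80 high; origin under its middle. Bystander.

How it is judged:
By the outcome, as a careful person would: the job done as asked, in the order asked, and still so for the second after the job is handed in, with the robot touching nothing.
It also fails if it takes over 72 s, if anything falls off the work surface, if the arm or the gripper's body presses on something with over 40 N, if the wrist force passes 120 N, or if a joint passes its speed limit or range.

### The arm

A 6-joint arm with a two-finger parallel gripper is mounted at the origin on the work surface. World frame = base frame: x ahead of the robot, y to its left, z up, the work surface at z = 0. Lengths are in m, angles in rad, forces in N, time in s.
With the tool pointing down it reaches from about 0.275 to 0.85 m from the base axis. Payload 5.2 kg.
Tool frame: the origin (TCP) lies midway between the tips of the shut fingers; the grasp point (between the pads) lies 19 mm behind it; z points along the fingers, y is the direction in which the jaws open and shut (so a half turn about z gives the same grasp; the last joint's range is limited). The gripper opens to 85 mm and grips with 20 to 120 N. Pads are 22 mm wide; open, the fingers measure 114 mm over their backs; the gripper's body (76 mm by 85 mm) begins 54 mm behind the grasp point. The pads swing forward as they close: fully open they stand 13 mm farther back than shut.
Start: joints at [-1.448, 0.259, 1.535, -0, 1.348, -0.203], TCP at [0.176, -0.521, 0.231] pointing down, gripper open.
Joint ranges: [-3.14, 3.14], [-0.91, 2.08], [0.19, 2.58], [-1.22, 4.36], [0.22, 2.71], [-3.12, 3.12]. Speed limits (rad/s): [2.57, 2.57, 3.14, 3.14, 3.14, 3.14].

### API

Orientations are given as [roll, pitch, yaw] about the fixed x, y, z axes, in that order (R = Rz(yaw) Ry(pitch) Rx(roll)).
In Python, from bench import ctrl gives the robot as it stands. The module is installed in compiled form; this text tells all that it offers.
- The arm moves only by the tool play_rows, never from a script. Its arguments are lists of equal length, an entry for each row: "hand": the finger opening in mm, from 0 to 85.4; "delta_pos": the shift along the tool's x, y, z in units of 25 mm (1.0 is 25 mm), a list of three; "spin": the turn about the tool's z in units of 5 degrees (1.0 is 5 degrees). A call has 1 to 10 rows; each row shifts and turns the pose as measured when the row begins, along the tool's axes as they then stand; what a row does not reach is not made up. A row lasts 1/12 s, in which the tool goes at most 41.7 mm and 7.16 degrees, less where a joint would pass 70% of its speed; a pose out of reach is approached as far as the arm can. A call is refused whole if a number of a shift passes 1 or a number of a turn 1, either way. A call with a gripper value outside its range is refused whole. The fingers move at their own pace and stop on an object; "force" is the grip in N (left out, the last holds). Time passes only in rows, so rows that do not move let the fingers close. It gives the time, the measured TCP pose, the force and the opening at its end, in the units of the state.
- ctrl.observe(): the state, without advancing time (a new reading comes with each control period).
- ctrl.grab_frame(name): name is "scene" or "top" or "wrist"; returns a dict with "color" (400x640x3 uint8, blue, green, red), "vfov" (degrees; the focal length in pixels is half the picture's height over the tangent of half this angle, whatever the lens; pixels are square), "cx", "cy" (the principal point, pixels), "position" and "rotation" of the camera in the world; the wrist camera has in their place "mount" (4x4, takes a point from camera to tool coordinates, whose origin is the TCP and whose axes are the flange's). Camera axes: x right, y up, looking along -z (the intrinsics and any distortion apply to the point x, -y, -z); pixel columns grow to the right and rows downward; lengths in m; the calibration is good to about 2 mm. The wrist camera is an equidistant fisheye: a pixel r from the principal point sees the ray r / f radians off the axis. A picture is of the moment at which its call begins: read the wrist's pose just before it. There is no depth.
- ctrl.close_job(): hands the job in, once; it reports no verdict.
The state is a dict: "time": time; "joints": joint angles; "joint_vel": joint speeds; "joint_torque": joint torques, N m; "eef_pos": TCP position; "orientation": TCP orientation; "wrist_force": force on the tool from outside, world axes, zero at the start; "ft_torque": the same for the moment, N m; "opening": finger opening in m.
Only numpy, scipy, OpenCV 4.12 (cv2) and the standard library are available. Lean on these libraries where they do the work, as an engineer would, in place of code of your own. Each camera call takes 0.05 s, during which the arm holds its last target. There are 200 camera calls.

## Working session

There is one attempt and no reset: what is moved stays moved. The work goes in short steps, Python scripts to look and compute and a tool call to move; the robot and the scene stay as the last step left them, time stands still between calls to the robot, and variables do not carry over. Pictures are saved under pics/ and viewed, about 8 in all and at most 12, crops included, and the job is handed in when it is done.

Besides the shell and the picture viewer there is one more tool, called after "Request:" in YAML: its name, and indented under it one key for each argument. play_rows: Moves the arm, as the interface text tells. Its arguments: {"type":"object","properties":{"hand":{"type":"array"},"delta_pos":{"type":"array"},"spin":{"type":"array"},"force":{"type":"number"}},"required":["hand","delta_pos","spin"]}

```bash
mkdir -p pics
cat > h.py <<'E'
from bench import ctrl
import numpy as np, cv2
def snap(n,f):
    s=ctrl.observe(); d=ctrl.grab_frame(n); cv2.imwrite('pics/'+f+'.png',d['color'])
    m={k:v for k,v in d.items() if k!='color'}; np.save('pics/'+f+'.npy',np.array([m,s],dtype=object),allow_pickle=True)
    return d,s
E
python3 - <<'E'
from h import *
for n in('top','scene'):
    d,s=snap(n,n+'0'); print({k:np.round(v,4).tolist() if not isinstance(v,str) else v for k,v in d.items() if k!='color'})
print(s)
E
```

```text
{'vfov': 42.0801, 'cx': 317.4264, 'cy': 203.1213, 'position': [0.4835, -0.0065, 0.9363], 'rotation': [0.1531, -0.0002, -1.5591]}
{'vfov': 56.2924, 'cx': 316.6631, 'cy': 206.0358, 'position': [1.1445, -0.1005, 0.5191], 'rotation': [0.878, 0.0168, 1.3693]}
{'time': 0.05, 'joints': array([-1.44780841e+00,  2.59320299e-01,  1.53606826e+00,  1.56587243e-05,
        1.34801309e+00, -2.02835636e-01]), 'joint_vel': array([ 0.000319  , -0.00184829, -0.00156451,  0.00178802, -0.00076412,
       -0.00171352]), 'joint_torque': array([ 3.05610105e-03, -4.47369003e+01, -2.91565061e+01, -6.13984776e-05,
        6.23585220e-03, -3.95970574e-05]), 'eef_pos': array([ 0.17599238, -0.5205299 ,  0.23049287]), 'orientation': array([-3.13982381e+00, -3.79371133e-04,  3.25819745e-01]), 'wrist_force': array([ 0.34156023, -0.0843519 , -0.04873615]), 'ft_torque': array([-0.00237988, -0.04958782, -0.00328634]), 'opening': 0.08528929230299778}
```

View pics/top0.png

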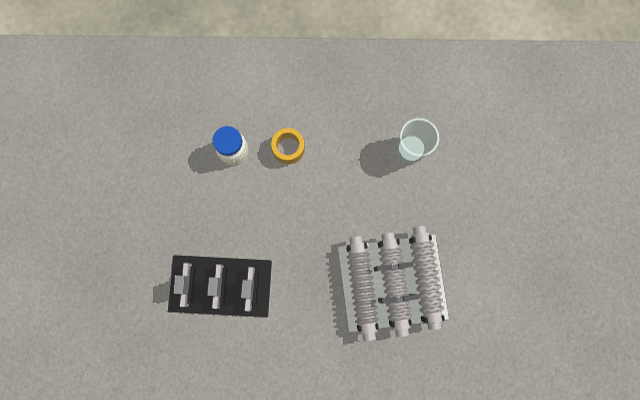

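View pics/scene0.png

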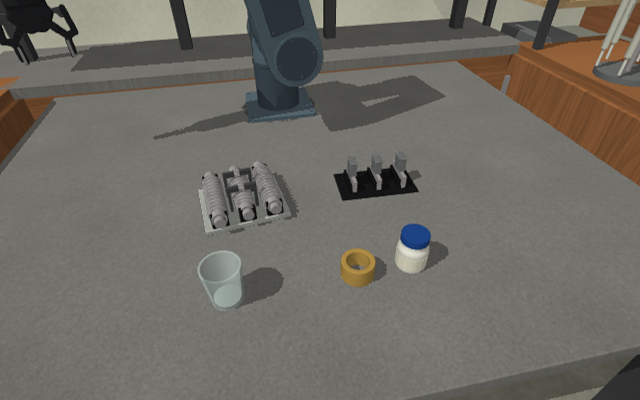

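```bash
cat >> h.py <<'E'
from scipy.spatial.transform import Rotation as Ro
def cam(f):
    m,s=np.load('pics/'+f+'.npy',allow_pickle=True)
    F=200/np.tan(np.radians(m['vfov'])/2)
    if 'mount' in m:
        T=np.eye(4);T[:3,:3]=Ro.from_euler('xyz',s['orientation']).as_matrix();T[:3,3]=s['eef_pos']
        T=T@np.array(m['mount']);return F,m['cx'],m['cy'],T[:3,:3],T[:3,3],True
    r=np.array(m['rotation']); R=r if r.shape==(3,3) else Ro.from_euler('xyz',r).as_matrix()
    return F,m['cx'],m['cy'],R,np.array(m['position']),False
def unproj(f,u,v,z):
    F,cx,cy,R,p,fish=cam(f); a,b=u-cx,v-cy
    if fish:
        r=np.hypot(a,b)+1e-9;t=r/F; d=np.array([np.sin(t)*a/r,-np.sin(t)*b/r,-np.cos(t)])
    else: d=np.array([a/F,-b/F,-1])
    d=R@d; return p+d*(z-p[2])/d[2]
def proj(f,P):
    F,cx,cy,R,p,fish=cam(f); c=R.T@(np.array(P)-p); x,y,z=c[0],-c[1],-c[2]
    if fish:
        r=np.hypot(x,y)+1e-12;t=np.arctan2(r,z);return np.array([cx+F*t*x/r,cy+F*t*y/r])
    return np.array([cx+F*x/z,cy+F*y/z])
def crop(f,o,x0,x1,y0,y1,k):
    i=cv2.imread('pics/'+f+'.png')[y0:y1,x0:x1];cv2.imwrite('pics/'+o+'.png',cv2.resize(i,None,fx=k,fy=k,interpolation=cv2.INTER_CUBIC))
E
python3 - <<'E'
from h import *
# rack corners base top z6; stand base corners z12
for u,v in((173,255),(271,261),(268,317),(168,311)): print('rack',unproj('top0',u,v,.006).round(4))
for n,u,v in(('bl',351,333),('br',448,319),('tr',434,234),('tl',338,247)): print(n,unproj('top0',u,v,.012).round(4))
for u,v in((182,285),(215,287),(248,289)): print('tab',unproj('top0',u,v,.07).round(4))
for u,v in((228,140),(288,145),(419,136)): print('by',unproj('top0',u,v,.07).round(4))
a=cv2.imread('pics/top0.png')
crop('top0','c1',160,460,225,345,2.66)
E
```

```text
rack [0.5304 0.2514 0.006 ]
rack [0.5218 0.0764 0.006 ]
rack [0.4242 0.0792 0.006 ]
rack [0.4325 0.2549 0.006 ]
bl [ 0.3992 -0.0658  0.012 ]
br [ 0.4248 -0.2345  0.012 ]
tr [ 0.5728 -0.2135  0.012 ]
tl [ 0.5477 -0.0425  0.012 ]
tab [0.4782 0.2162 0.07  ]
tab [0.4756 0.1617 0.07  ]
tab [0.473  0.1073 0.07  ]
by [0.7251 0.1498 0.07  ]
by [0.7174 0.0465 0.07  ]
by [ 0.736  -0.1785  0.07  ]
```

View pics/c1.png

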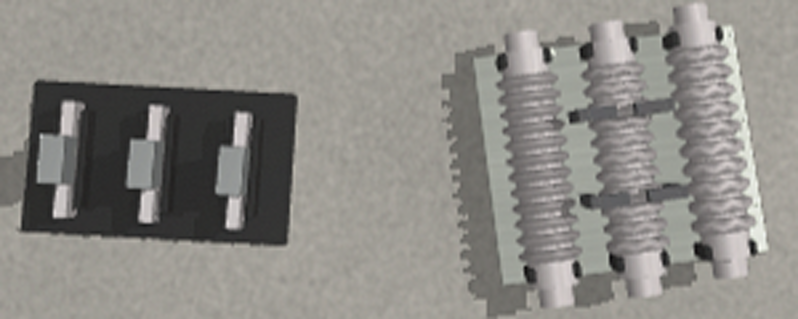

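Request:
play_rows:
  hand: [60,60,60,60,60,60,60,60,60,60]
  delta_pos:
    - [1,-0.63,0]
    - [1,-0.63,0]
    - [1,-0.63,0]
    - [1,-0.63,0]
    - [1,-0.63,0]
    - [1,-0.63,0]
    - [1,-0.63,0]
    - [1,-0.63,0]
    - [1,-0.63,0]
    - [1,-0.63,0]
  spin: [0,0,0,0,0,0,0,0,0,0]
  force: 40

```text
time: 0.93
eef_pos: [0.3648, -0.2848, 0.2259]
orientation: [-3.132, 0.002, 0.314]
wrist_force: [0.8, -0.4, 0.3]
opening: 0.0601
```

Request:
play_rows:
  hand: [60,60,60,60,60,60,60,60,60,60]
  delta_pos:
    - [1,-0.63,0]
    - [1,-0.63,0]
    - [1,-0.63,0]
    - [1,-0.63,0]
    - [1,-0.63,0]
    - [1,-0.63,0]
    - [0.6,-0.4,0]
    - [0,0,0]
    - [0,0,0]
    - [0,0,0]
  spin: [0,0,0,0,0,0,0,1,1,0]

```text
time: 1.77
eef_pos: [0.4957, -0.1172, 0.223]
orientation: [-3.126, 0.007, 0.142]
wrist_force: [-0.6, -0.4, 0.1]
opening: 0.0596
```

Run:
```python
from h import *
d,s=snap('wrist','w1'); print(s['eef_pos'],s['orientation'],s['time'],d['vfov'],d['cx'],d['cy']);print(np.round(d['mount'],4))
im=cv2.imread('pics/w1.png');cv2.imwrite('pics/w1b.png',im)
```

```text
[ 0.4957099  -0.11723484  0.22301337] [-3.12634285  0.0074495   0.14168768] 1.7667 65.70646984690485 315.8213707129414 206.11087230733992
[[-1.500e-03  9.646e-01  2.639e-01  6.730e-02]
 [ 1.000e+00  1.200e-03  1.200e-03  6.000e-04]
 [ 8.000e-04  2.639e-01 -9.646e-01 -1.420e-01]
 [ 0.000e+00  0.000e+00  0.000e+00  1.000e+00]]
```

View pics/w1.png

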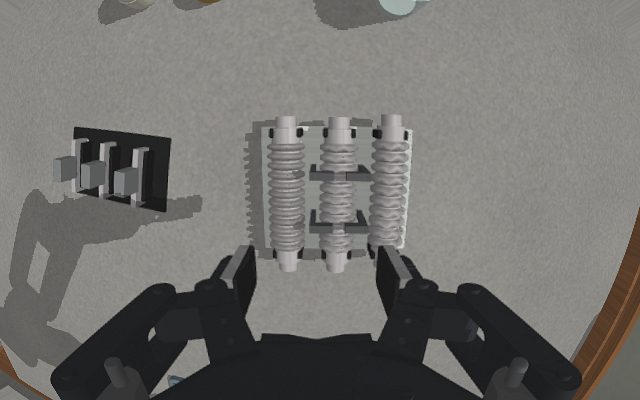

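Request:
play_rows:
  hand: [50,50,50,50,50,50,50,50]
  delta_pos:
    - [-0.4,0.2,0.8]
    - [-0.4,0.2,0.8]
    - [-0.4,0.2,0.8]
    - [-0.4,0.2,0.8]
    - [-0.2,0.1,0.6]
    - [0,0,0.4]
    - [0,0,0]
    - [0,0,0]
  spin: [0,0,0,0,0,0,0,0]

```text
time: 2.48
eef_pos: [0.4504, -0.1482, 0.1141]
orientation: [-3.127, 0.006, 0.165]
wrist_force: [0.6, 0.3, 0.9]
opening: 0.05
```

Run:
```python
from h import *
d,s=snap('wrist','w2'); print(s['eef_pos'],s['orientation'],s['time'])
y=np.radians(8.5);R=np.array([[np.cos(y),-np.sin(y)],[np.sin(y),np.cos(y)]])
im=cv2.imread('pics/w2.png');
for x in(-31,-23,23,31):
  for yy in(-6,6):
    p=np.r_[np.array([.4861,-.1391])+R@np.array([x,yy])/1000,.072]; q=proj('w2',p); print(x,yy,q.round(1))
c=proj('w2',[.4861,-.1391,.06]).astype(int);x0=c[0]-100;y0=c[1]-75;print(x0,y0)
crop('w2','c2',x0,x0+200,y0,y0+150,4)
```

```text
[ 0.45043275 -0.14822283  0.11410718] [-3.12697202  0.00615511  0.16535995] 2.4833
-31 -6 [320.  223.2]
-31 6 [300.8 222.8]
-23 -6 [320.2 211. ]
-23 6 [300.8 210.6]
23 -6 [321.6 136. ]
23 6 [301.3 135.7]
31 -6 [321.9 122.5]
31 6 [301.4 122.3]
211 95
```

View pics/c2.png

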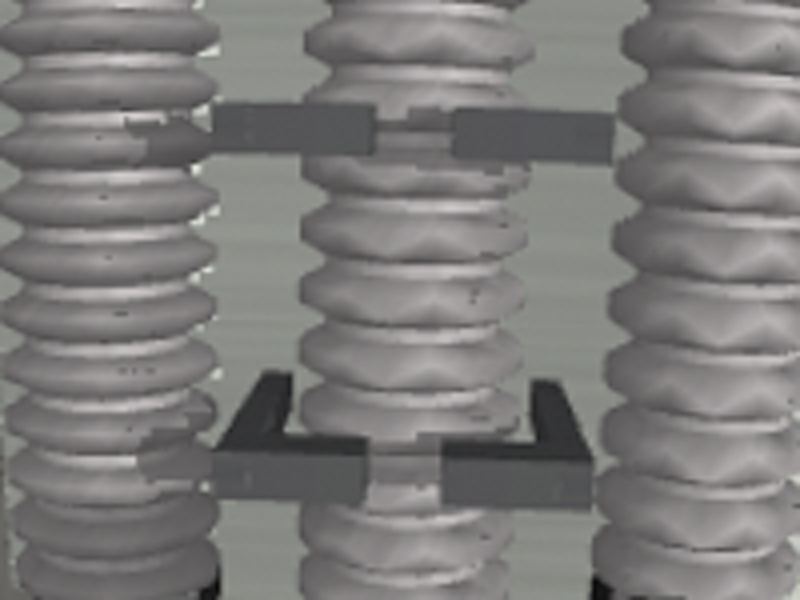

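Run:
```python
from h import *
U=lambda u,v,z: unproj('w2',211+u/4,95+v/4,z)[:2]
L=[U(370,475,.072),U(441,477,.072)];Hh=[U(376,128,.072),U(452,133,.072)]
print(L,Hh); l=sum(L)/2;h=sum(Hh)/2; d=h-l; c=(l+h)/2; yaw=np.arctan2(d[1],d[0]); print('c',c,'yaw',np.degrees(yaw),'sep',np.linalg.norm(d),np.linalg.norm(L[0]-L[1]),np.linalg.norm(Hh[0]-Hh[1]))
ax=d/np.linalg.norm(d)
for nm,u,vs in(('L',303,(42,170,230,293,352,412)),('R',523,(42,107,172,235,297,357,413))):
  print(nm,[round(float((U(u,v,.036)-c)@ax*1000),1) for v in vs])
for nm,u,vs in(('left',215,(30,88,145,202,257,310,363,412)),('right',612,(42,107,175,240,305,370,435,497))):
  print(nm,[round(float((U(u,v,.036)-c)@ax*1000),1) for v in vs])
```

```text
[array([ 0.46073956, -0.13850259]), array([ 0.46227025, -0.1494239 ])] [array([ 0.51343433, -0.13111094]), array([ 0.51451676, -0.14224243])]
c [ 0.48774022 -0.14031996] yaw 7.906061042768331 sep 0.0529741645526784 0.011028051131318823 0.011183990189559595
L [41.2, 18.3, 7.6, -3.8, -14.6, -25.9]
R [42.1, 30.5, 19.0, 7.7, -3.4, -14.4, -24.9]
left [43.4, 33.0, 22.7, 12.5, 2.5, -7.2, -17.1, -26.3]
right [42.9, 31.3, 19.2, 7.5, -4.3, -16.3, -28.6, -40.6]
```

Request:
play_rows:
  hand: [50,50,50,50,50,50,50,50,50,50]
  delta_pos:
    - [0.1,-1,0]
    - [0.1,-1,0]
    - [0.1,-1,0]
    - [0.1,-1,0]
    - [0.1,-1,0]
    - [0.1,-1,0]
    - [0.1,-1,0]
    - [0.1,-1,0]
    - [0.1,-1,0]
    - [0.1,-1,0]
  spin: [0,0,0,0,0,0,0,0,0,0]

```text
time: 3.37
eef_pos: [0.4427, 0.1057, 0.1275]
orientation: [-3.138, -0.015, 0.167]
wrist_force: [0.5, 0.5, 0.6]
opening: 0.0503
```

Request:
play_rows:
  hand: [50,50,50,50,50]
  delta_pos:
    - [0.1,-0.7,0]
    - [0,0,0]
    - [0,0,0]
    - [0,0,0]
    - [0,0,0]
  spin: [0,1,1,0.5,0]

```text
time: 3.78
eef_pos: [0.4451, 0.1315, 0.1339]
orientation: [-3.132, -0.025, -0.046]
wrist_force: [-0.0, 0.1, 0.6]
opening: 0.0501
```

Run:
```python
from h import *
d,s=snap('wrist','w3'); print(s['eef_pos'],s['orientation'],s['time'])
for y in (.1096,.1655,.2214): print(proj('w3',[.475,y,.07]).round(1))
crop('w3','c3',140,400,60,255,3)
```

```text
[0.44506293 0.13149828 0.1338765 ] [-3.13194774 -0.02508498 -0.04637525] 3.7833
[346.5 179.9]
[264.9 183.8]
[190.4 188.3]
```

View pics/c3.png

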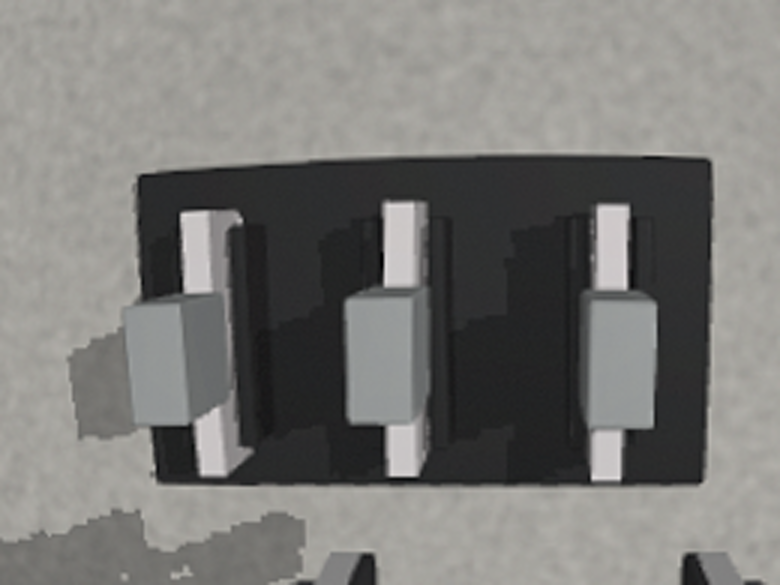

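Run:
```python
from h import *
U=lambda u,v,z: unproj('w3',140+u/3,60+v/3,z)[:2]
for a,b,c,d in((592,656,299,428),(346,412,299,423),(127,185,303,424)):
  print(U((a+b)/2,(c+d)/2,.07), np.linalg.norm(U(a,(c+d)/2,.07)-U(b,(c+d)/2,.07)),np.linalg.norm(U(a,c,.07)-U(a,d,.07)))
for e in((612,204),(606,480),(406,203),(403,477),(196,211),(213,475)): print(U(*e,.036))
s=ctrl.observe();print(s['eef_pos'])
```

```text
[0.47410911 0.10862544] 0.014597686980201889 0.029656451837900985
[0.4773354  0.16429943] 0.015352576227103587 0.02889027809251607
[0.48012336 0.21940839] 0.015558248956453738 0.02984660439341274
[0.5104184  0.10733924]
[0.43668348 0.11132731]
[0.51340024 0.16049858]
[0.43995734 0.16649444]
[0.51634599 0.21830804]
[0.44262437 0.2213379 ]
[0.4452266  0.13141094 0.13397186]
```

Request:
play_rows:
  hand: [45,45,45,45,45,45]
  delta_pos:
    - [0.4,0.3,0.5]
    - [0.4,0.3,0.6]
    - [0.29,0.28,0.6]
    - [0,0,0.3]
    - [0,0,0]
    - [0,0,0]
  spin: [0,0,0,0,0,0]

```text
time: 4.33
eef_pos: [0.4771, 0.1081, 0.0872]
orientation: [-3.132, -0.034, -0.033]
wrist_force: [-0.1, 0.1, 0.4]
opening: 0.0448
```

Request:
play_rows:
  hand: [45,45,45,45,45,45,16,10,10,10]
  delta_pos:
    - [-0.1,0,0.4]
    - [-0.1,0,0.4]
    - [0,0,0.4]
    - [0,0,0.4]
    - [0,0,0.25]
    - [0,0,0]
    - [0,0,0]
    - [0,0,0]
    - [0,0,0]
    - [0,0,0]
  spin: [0,0,0,0,0,0.2,0,0,0,0]
  force: 40

```text
time: 5.17
eef_pos: [0.4754, 0.1109, 0.0444]
orientation: [-3.13, -0.042, -0.047]
wrist_force: [-0.2, -0.0, -0.5]
opening: 0.0151
```

Request:
play_rows:
  hand: [10,10,10,10,10,10,10,10]
  delta_pos:
    - [0,0,-0.2]
    - [0,0,-0.4]
    - [0,0,-0.6]
    - [0,0,-0.7]
    - [0,0,-0.7]
    - [0,0,-0.7]
    - [0,0,-0.3]
    - [0,0,0]
  spin: [0,0,0,0,0,0,0,0]

```text
time: 5.83
eef_pos: [0.4702, 0.1098, 0.1403]
orientation: [-3.13, -0.04, -0.047]
wrist_force: [0.6, 1.1, -1.2]
opening: 0.0154
```

Request:
play_rows:
  hand: [10,10,10,10,10,10,10,10,10,10]
  delta_pos:
    - [0.1,0.5,0]
    - [0.1,0.9,0]
    - [0.1,0.9,0]
    - [0.1,0.9,0]
    - [0.1,0.9,0]
    - [0.1,0.9,0]
    - [0.1,0.9,0]
    - [0.1,0.9,0]
    - [0.1,0.9,0]
    - [0.1,0.9,0]
  spin: [0,0,0,0,0,0,0,0,0,0]

```text
time: 6.67
eef_pos: [0.4818, -0.1096, 0.132]
orientation: [-3.126, -0.033, -0.039]
wrist_force: [0.1, -0.9, -2.0]
opening: 0.015
```

Request:
play_rows:
  hand: [10,10,10,10,10,10]
  delta_pos:
    - [0.1,0.5,0]
    - [0,0.2,0]
    - [0,0,0]
    - [0,0,0]
    - [0,0,0]
    - [0,0,0]
  spin: [0,0,-0.7,-0.7,-0.6,0]

```text
time: 7.17
eef_pos: [0.4819, -0.1303, 0.1276]
orientation: [-3.128, -0.03, 0.136]
wrist_force: [0.4, 0.7, -0.9]
opening: 0.015
```

Request:
play_rows:
  hand: [10,10,10,10]
  delta_pos:
    - [0.14,0.22,0.2]
    - [0.14,0.21,0.2]
    - [0,0,0]
    - [0,0,0]
  spin: [0,0,0,0]

```text
time: 7.5
eef_pos: [0.491, -0.1384, 0.1156]
orientation: [-3.126, -0.029, 0.133]
wrist_force: [-0.4, -0.0, -1.3]
opening: 0.015
```

Run:
```python
from h import *
d,s=snap('wrist','w4'); print(s['eef_pos'],s['orientation'],s['time'])
c=proj('w4',[.4877,-.1403,.08]).astype(int);print(c);x0,y0=c[0]-90,c[1]-95;print(x0,y0)
crop('w4','c4',x0,x0+180,y0,y0+145,4)
```

```text
[ 0.4910346  -0.13842235  0.11561817] [-3.12595254 -0.02886694  0.13329838] 7.5
[318 242]
228 147
```

View pics/c4.png

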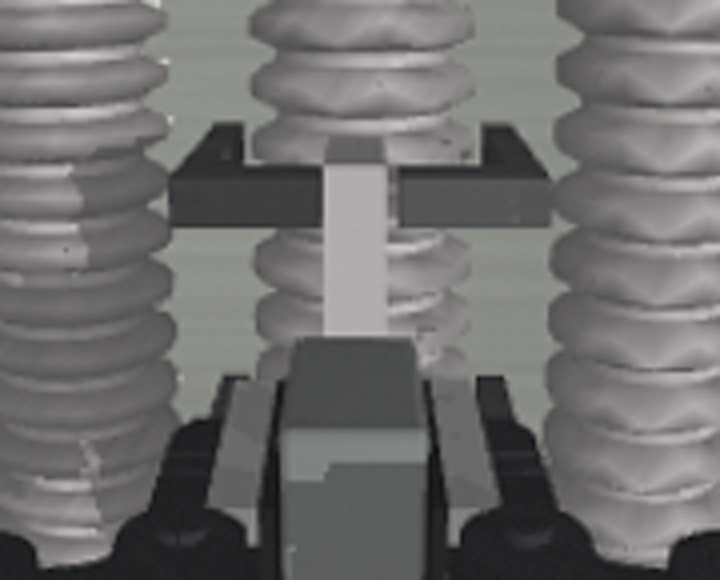

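Run:
```python
from h import *
U=lambda u,v,z: unproj('w4',228+u/4,147+v/4,z)[:2]
c=np.array([.48774,-.14032]);y=np.radians(8.1);R=np.array([[np.cos(y),-np.sin(y)],[np.sin(y),np.cos(y)]])
S=lambda p:(R.T@(p-c)*1000).round(2)
for n,u,v,z in(('leaf front L',323,163,.107),('R',387,163,.107),('leaf L near tab',323,335,.107),('R near tab',388,335,.107),('jawR in near',398,227,.072),('jawR in far',398,168,.072),('outer R',552,226,.072),('jawLouter',169,226,.072),('tabtop far L',290,430,.141),('tabtop far R',424,430,.141)): print(n,S(U(u,v,z)))
print(S(ctrl.observe()['eef_pos'][:2]))
for u,vs in((253,(25,82,140,262,322)),(472,(25,85,250,310))): print([S(U(u,v,.036))[0] for v in vs])
```

```text
leaf front L [39.16  4.39]
R [39.11 -3.61]
leaf L near tab [16.57  4.72]
R near tab [16.54 -3.7 ]
jawR in near [22.67 -5.69]
jawR in far [31.99 -5.7 ]
outer R [ 22.72 -29.82]
jawLouter [23.03 30.19]
tabtop far L [17.39  6.83]
tabtop far R [17.35 -7.02]
[3.47 1.37]
[np.float64(51.84), np.float64(41.43), np.float64(30.73), np.float64(7.63), np.float64(-4.15)]
[np.float64(51.56), np.float64(40.63), np.float64(9.74), np.float64(-1.95)]
```

Request:
play_rows:
  hand: [10,10,10,10,10]
  delta_pos:
    - [0,0,0.3]
    - [0,0,0.3]
    - [0,0,0.12]
    - [0,0,0]
    - [0,0,0]
  spin: [-0.1,0,0,0,0]

```text
time: 7.97
eef_pos: [0.4911, -0.1376, 0.0952]
orientation: [-3.125, -0.028, 0.142]
wrist_force: [-0.2, 0.4, -2.2]
opening: 0.0152
```

Request:
play_rows:
  hand: [10,10,10]
  delta_pos:
    - [0,0.035,0.05]
    - [0,0,0.04]
    - [0,0,0]
  spin: [0,0,0]

```text
time: 8.22
eef_pos: [0.4913, -0.1383, 0.0935]
orientation: [-3.125, -0.028, 0.142]
wrist_force: [-2.1, 0.9, 2.4]
opening: 0.0151
```

Request:
play_rows:
  hand: [10,10]
  delta_pos:
    - [0,0,0.05]
    - [0,0,0]
  spin: [0,0]

```text
time: 8.38
eef_pos: [0.4913, -0.1383, 0.0931]
orientation: [-3.126, -0.029, 0.142]
wrist_force: [-3.3, 1.6, 4.3]
opening: 0.015
```

Request:
play_rows:
  hand: [10,10,10,10]
  delta_pos:
    - [0,0,-0.08]
    - [-0.1,0,0]
    - [0,0,0.08]
    - [0,0,0]
  spin: [0,0,0,0]

```text
time: 8.72
eef_pos: [0.4892, -0.1392, 0.0934]
orientation: [-3.127, -0.03, 0.142]
wrist_force: [-1.0, 0.8, 2.4]
opening: 0.0156
```

Request:
play_rows:
  hand: [10,10]
  delta_pos:
    - [0,0,0.04]
    - [0,0,0]
  spin: [0,0]

```text
time: 8.88
eef_pos: [0.4892, -0.1392, 0.0929]
orientation: [-3.127, -0.031, 0.142]
wrist_force: [-2.8, 1.3, 4.9]
opening: 0.0153
```

Request:
play_rows:
  hand: [10,10,10,10]
  delta_pos:
    - [0,0,-0.08]
    - [-0.1,-0.02,0]
    - [0,0,0.11]
    - [0,0,0]
  spin: [0,0,0,0]

```text
time: 9.22
eef_pos: [0.4868, -0.1393, 0.0924]
orientation: [-3.128, -0.031, 0.142]
wrist_force: [-1.6, 1.2, 8.0]
opening: 0.0152
```

Request:
play_rows:
  hand: [10,10,10,10]
  delta_pos:
    - [0,0,-0.08]
    - [-0.1,-0.02,0]
    - [0,0,0.09]
    - [0,0,0]
  spin: [0,0,0,0]

```text
time: 9.55
eef_pos: [0.4843, -0.1394, 0.0921]
orientation: [-3.129, -0.032, 0.142]
wrist_force: [-1.0, 1.0, 8.0]
opening: 0.0156
```

Request:
play_rows:
  hand: [10,10,10,10]
  delta_pos:
    - [0,0,-0.08]
    - [-0.1,-0.02,0]
    - [0,0,0.09]
    - [0,0,0]
  spin: [0,0,0,0]

```text
time: 9.88
eef_pos: [0.482, -0.1394, 0.0917]
orientation: [-3.129, -0.034, 0.142]
wrist_force: [-1.5, 1.0, 8.3]
opening: 0.015
```

Request:
play_rows:
  hand: [10,10,10,10]
  delta_pos:
    - [0,0,-0.08]
    - [-0.1,-0.02,0]
    - [0,0,0.07]
    - [0,0,0]
  spin: [0,0,0,0]

```text
time: 10.22
eef_pos: [0.4794, -0.1396, 0.0921]
orientation: [-3.13, -0.035, 0.142]
wrist_force: [-1.6, 0.9, 7.9]
opening: 0.0153
```

Request:
play_rows:
  hand: [10,10,10,10,10,10,10,10,10,10]
  delta_pos:
    - [0,0,-0.5]
    - [0,0,-0.9]
    - [0.1,-0.4,-0.5]
    - [0.1,-0.9,0]
    - [0.1,-0.9,0]
    - [0.1,-0.9,0]
    - [0.1,-0.9,0]
    - [0.1,-0.9,0]
    - [0.1,-0.9,0]
    - [0.1,-0.9,0]
  spin: [0,0,0,0,0,0,0,0,0,0]

```text
time: 11.05
eef_pos: [0.4686, 0.0309, 0.1371]
orientation: [-3.127, -0.023, 0.133]
wrist_force: [0.5, 0.1, -1.2]
opening: 0.0155
```

Request:
play_rows:
  hand: [10,10,10,10,10,10,10,10]
  delta_pos:
    - [0.1,-0.9,0]
    - [0.1,-0.9,0]
    - [0.1,-0.6,0]
    - [0.1,-0.3,0]
    - [0,0,0]
    - [0,0,0]
    - [0,0,0]
    - [0,0,0]
  spin: [0,0,0,0,0.7,0.7,0.7,0]

```text
time: 11.72
eef_pos: [0.4628, 0.1065, 0.1319]
orientation: [-3.123, -0.006, -0.052]
wrist_force: [0.4, -0.5, -1.1]
opening: 0.0151
```

Request:
play_rows:
  hand: [10,10,10,10,10,10]
  delta_pos:
    - [0.27,-0.07,0.5]
    - [0.27,-0.07,0.7]
    - [0,0,0.7]
    - [0,0,0.4]
    - [0,0,0]
    - [0,0,0]
  spin: [0,0,0,0,0,0]

```text
time: 12.22
eef_pos: [0.4774, 0.1078, 0.0709]
orientation: [-3.124, -0.005, -0.042]
wrist_force: [-0.6, 0.5, -1.1]
opening: 0.0159
```

Request:
play_rows:
  hand: [10,10,10,10,10,10]
  delta_pos:
    - [0,-0.1,0]
    - [0,0,0.35]
    - [0,0,0.35]
    - [0,0,0.2]
    - [0,0,0.05]
    - [0,0,0]
  spin: [0,0,0,0,0,0]

```text
time: 12.72
eef_pos: [0.479, 0.1104, 0.0468]
orientation: [-3.125, -0.008, -0.041]
wrist_force: [0.3, 0.7, -1.5]
opening: 0.0154
```

Request:
play_rows:
  hand: [10,10,20,30,40,40,40,40]
  delta_pos:
    - [0,0,0.05]
    - [0,0,0]
    - [0,0,0]
    - [0,0,0]
    - [0,0,0]
    - [0,0,-0.4]
    - [0,0,-0.8]
    - [0,0,-0.8]
  spin: [0,0,0,0,0,0,0,0]

```text
time: 13.38
eef_pos: [0.4766, 0.1096, 0.0957]
orientation: [-3.125, -0.003, -0.041]
wrist_force: [0.7, -0.1, 0.4]
opening: 0.0399
```

Request:
play_rows:
  hand: [40,40,40,40]
  delta_pos:
    - [-0.4,-0.7,0]
    - [-0.4,-0.7,0]
    - [-0.3,-0.5,0]
    - [0,0,0]
  spin: [0,0,0,0]

```text
time: 13.72
eef_pos: [0.4557, 0.1589, 0.1053]
orientation: [-3.124, -0.017, -0.044]
wrist_force: [-0.9, 0.4, -1.0]
opening: 0.04
```

Run:
```python
from h import *
d,s=snap('wrist','w5'); print(s['eef_pos'],s['orientation'],s['time'])
for p in ([.4741,.1086,.07],[.4773,.1643,.07],[.4801,.2194,.07]): print(proj('w5',p).round(1))
crop('w5','c5',140,400,60,255,3)
```

```text
[0.45569612 0.15892666 0.10531942] [-3.1235251  -0.01695362 -0.04375416] 13.7167
[398.2 204.5]
[305.8 202.9]
[216.9 202.1]
```

View pics/c5.png

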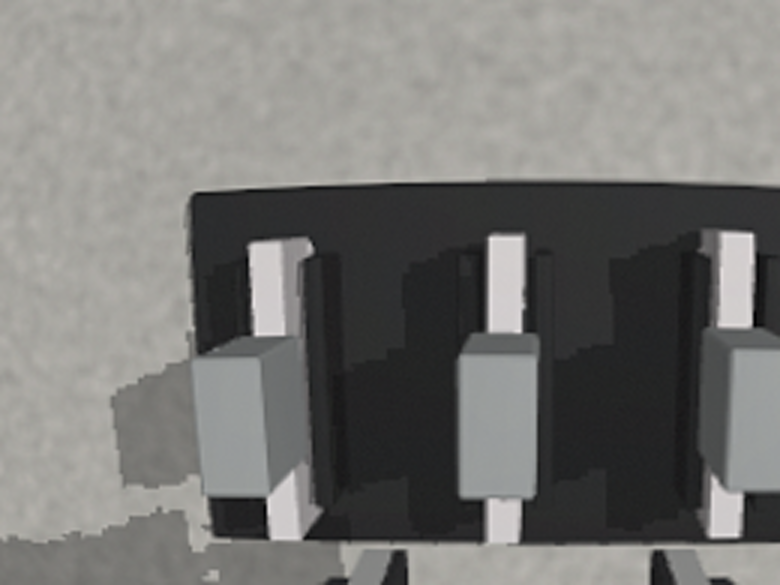

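Request:
play_rows:
  hand: [40,40,40,40,40]
  delta_pos:
    - [0.4,-0.13,0]
    - [0.4,-0.13,0.4]
    - [0,0,0.6]
    - [0,0,0.3]
    - [0,0,0]
  spin: [0,0,0,0,0]

```text
time: 14.18
eef_pos: [0.4821, 0.1626, 0.0763]
orientation: [-3.124, -0.026, -0.042]
wrist_force: [-0.0, 0.6, 0.8]
opening: 0.04
```

Request:
play_rows:
  hand: [40,40,40,40,40,16,10,10,10]
  delta_pos:
    - [-0.1,-0.05,0.3]
    - [-0.1,-0.04,0.4]
    - [0,0,0.4]
    - [0,0,0.17]
    - [0,0,0]
    - [0,0,0]
    - [0,0,0]
    - [0,0,0]
    - [0,0,0]
  spin: [0,0,0,0,0.1,0,0,0,0]

```text
time: 14.93
eef_pos: [0.4785, 0.1641, 0.0438]
orientation: [-3.125, -0.027, -0.053]
wrist_force: [0.5, -0.6, -1.3]
opening: 0.0154
```

Request:
play_rows:
  hand: [10,10,10,10,10,10,10,10,10,10]
  delta_pos:
    - [0,0,-0.4]
    - [0,0,-0.8]
    - [0,0,-0.8]
    - [0,0,-0.8]
    - [0,0,-0.8]
    - [0.1,0.5,-0.2]
    - [0.1,0.9,0]
    - [0.1,0.9,0]
    - [0.1,0.9,0]
    - [0.1,0.9,0]
  spin: [0,0,0,0,0,0,0,0,0,0]

```text
time: 15.77
eef_pos: [0.4832, 0.0603, 0.1509]
orientation: [-3.124, -0.034, -0.045]
wrist_force: [-0.3, 0.2, -1.8]
opening: 0.0152
```

Request:
play_rows:
  hand: [10,10,10,10,10,10,10,10,10,10]
  delta_pos:
    - [0.1,0.9,0]
    - [0.1,0.9,0]
    - [0.1,0.9,0]
    - [0.1,0.9,0]
    - [0.1,0.9,0]
    - [0.1,0.9,0]
    - [0.1,0.9,0]
    - [0.1,0.9,0]
    - [0,0.4,0]
    - [0,0.1,0]
  spin: [0,0,0,0,0,0,0,0,0,0]

```text
time: 16.6
eef_pos: [0.495, -0.146, 0.1587]
orientation: [-3.128, -0.045, -0.046]
wrist_force: [-0.4, 0.4, -2.0]
opening: 0.0151
```

Request:
play_rows:
  hand: [10,10,10,10]
  delta_pos:
    - [0,0,0]
    - [0,0,0]
    - [0,0,0]
    - [0,0,0]
  spin: [-0.75,-0.75,-0.7,0]

```text
time: 16.93
eef_pos: [0.4942, -0.1444, 0.1603]
orientation: [-3.136, -0.047, 0.152]
wrist_force: [-0.1, 0.0, -0.3]
opening: 0.0152
```

Request:
play_rows:
  hand: [10,10,10,10,10,10]
  delta_pos:
    - [-0.14,-0.13,0.4]
    - [-0.14,-0.12,0.6]
    - [0,0,0.6]
    - [0,0,0.2]
    - [0,0,0]
    - [0,0,0]
  spin: [0.1,0,0,0,0,0]

```text
time: 17.43
eef_pos: [0.4886, -0.1336, 0.1166]
orientation: [-3.135, -0.049, 0.137]
wrist_force: [-0.6, -0.5, -1.3]
opening: 0.0154
```

Request:
play_rows:
  hand: [10,10,10,10,10]
  delta_pos:
    - [-0.03,0.2,0]
    - [0,0,0.25]
    - [0,0,0.25]
    - [0,0,0]
    - [0,0,0]
  spin: [0,0,0,0,0]

```text
time: 17.85
eef_pos: [0.491, -0.1396, 0.1055]
orientation: [-3.138, -0.053, 0.136]
wrist_force: [-0.0, 0.6, -1.3]
opening: 0.0151
```

Run:
```python
from h import *
d,s=snap('wrist','w6'); print(s['eef_pos'],s['orientation'],s['time'])
c=proj('w6',[.4877,-.1403,.08]).astype(int);print(c);x0,y0=c[0]-60,c[1]-110;print(x0,y0)
crop('w6','c6',x0,x0+120,y0,y0+100,6)
```

```text
[ 0.4909894  -0.13964126  0.10554644] [-3.13789652 -0.05322087  0.13601991] 17.85
[315 249]
255 139
```

View pics/c6.png

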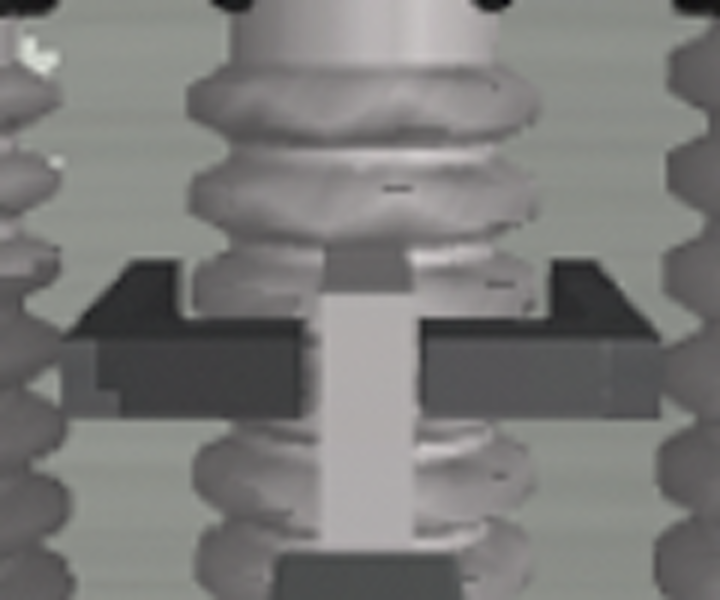

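Run:
```python
from h import *
U=lambda u,v,z: unproj('w6',255+u/6,139+v/6,z)[:2]
c=np.array([.48774,-.14032]);y=np.radians(8.1);R=np.array([[np.cos(y),-np.sin(y)],[np.sin(y),np.cos(y)]])
S=lambda p:(R.T@(p-c)*1000).round(2)
for n,u,v,z in(('leaf front L',319,292,.098),('R',416,292,.098),('leaf L near tab',320,545,.098),('R near tab',412,545,.098),('jawL',303,415,.072),('jawR in near',418,415,.072),('jawR in far',418,337,.072)): print(n,S(U(u,v,z)))
print(S(ctrl.observe()['eef_pos'][:2]))
```

```text
leaf front L [39.21  3.45]
R [39.16 -4.62]
leaf L near tab [17.28  3.63]
R near tab [17.24 -4.26]
jawL [22.9   5.97]
jawR in near [22.84 -5.38]
jawR in far [30.66 -5.39]
[3.22 0.26]
```

Request:
play_rows:
  hand: [10,10,10,10]
  delta_pos:
    - [-0.02,-0.03,0.2]
    - [0,0,0.16]
    - [0,0,0]
    - [0,0,0]
  spin: [-0.07,0,0,0]

```text
time: 18.23
eef_pos: [0.4908, -0.1389, 0.0957]
orientation: [-3.138, -0.053, 0.143]
wrist_force: [0.3, 0.2, -0.7]
opening: 0.0153
```

Request:
play_rows:
  hand: [10,10,10]
  delta_pos:
    - [0,0,0.05]
    - [0,0,0.03]
    - [0,0,0]
  spin: [0,0,0]

```text
time: 18.48
eef_pos: [0.491, -0.1389, 0.0937]
orientation: [-3.138, -0.053, 0.143]
wrist_force: [0.5, 1.0, -0.0]
opening: 0.0151
```

Request:
play_rows:
  hand: [10,10,10]
  delta_pos:
    - [0,0,0.05]
    - [0,0,0.03]
    - [0,0,0]
  spin: [0,0,0]

```text
time: 18.73
eef_pos: [0.4912, -0.1388, 0.0929]
orientation: [-3.139, -0.054, 0.143]
wrist_force: [-2.0, 0.7, 4.3]
opening: 0.0156
```

Request:
play_rows:
  hand: [10,10,10,10]
  delta_pos:
    - [0,0,-0.08]
    - [-0.1,0,0]
    - [0,0,0.1]
    - [0,0,0]
  spin: [0,0,0,0]

```text
time: 19.07
eef_pos: [0.489, -0.1395, 0.0927]
orientation: [-3.14, -0.055, 0.143]
wrist_force: [-1.4, -0.0, 2.3]
opening: 0.0155
```

Request:
play_rows:
  hand: [10,10,10,10]
  delta_pos:
    - [0,0,-0.08]
    - [-0.1,-0.01,0]
    - [0,0,0.09]
    - [0,0,0]
  spin: [0,0,0,0]

```text
time: 19.4
eef_pos: [0.4862, -0.1397, 0.0919]
orientation: [-3.14, -0.055, 0.143]
wrist_force: [-0.8, 0.2, 2.1]
opening: 0.0154
```

Request:
play_rows:
  hand: [10,10,10,10]
  delta_pos:
    - [0,0,-0.08]
    - [-0.1,-0.01,0]
    - [0,0,0.09]
    - [0,0,0]
  spin: [0,0,0,0]

```text
time: 19.73
eef_pos: [0.4857, -0.1403, 0.0924]
orientation: [3.142, -0.06, 0.142]
wrist_force: [0.4, 0.2, 0.4]
opening: 0.0153
```

Request:
play_rows:
  hand: [10,10,10]
  delta_pos:
    - [0,0,0.05]
    - [0,0,0.04]
    - [0,0,0]
  spin: [0,0,0]

```text
time: 19.98
eef_pos: [0.4859, -0.1404, 0.0909]
orientation: [3.141, -0.06, 0.143]
wrist_force: [-1.2, 0.9, 6.1]
opening: 0.0152
```

Request:
play_rows:
  hand: [10,10,10,10,10]
  delta_pos:
    - [0,0,-0.16]
    - [-0.06,0,0]
    - [0,0,0.1]
    - [0,0,0.08]
    - [0,0,0]
  spin: [0,0,0,0,0]

```text
time: 20.4
eef_pos: [0.4844, -0.1407, 0.0917]
orientation: [3.141, -0.06, 0.143]
wrist_force: [-2.3, 1.6, 8.0]
opening: 0.0152
```

Request:
play_rows:
  hand: [10,10,10,10,10]
  delta_pos:
    - [0,0,-0.16]
    - [-0.06,0,0]
    - [0,0,0.1]
    - [0,0,0.07]
    - [0,0,0]
  spin: [0,0,0,0,0]

```text
time: 20.82
eef_pos: [0.4824, -0.1409, 0.0917]
orientation: [3.14, -0.06, 0.143]
wrist_force: [-2.7, 1.5, 9.9]
opening: 0.0154
```

Request:
play_rows:
  hand: [10,10,10,10,10]
  delta_pos:
    - [0,0,-0.16]
    - [-0.06,0,0]
    - [0,0,0.1]
    - [0,0,0.07]
    - [0,0,0]
  spin: [0,0,0,0,0]

```text
time: 21.23
eef_pos: [0.4808, -0.1411, 0.0915]
orientation: [3.14, -0.06, 0.143]
wrist_force: [-2.4, 2.1, 10.5]
opening: 0.0151
```

Request:
play_rows:
  hand: [10,10,10,10,10,10]
  delta_pos:
    - [0,0,-0.2]
    - [0.23,-0.03,0]
    - [0,0,0]
    - [0,0,0.1]
    - [0,0,0.08]
    - [0,0,0]
  spin: [0,0,0,0,0,0]

```text
time: 21.73
eef_pos: [0.4864, -0.1393, 0.0904]
orientation: [3.141, -0.059, 0.142]
wrist_force: [-3.3, 0.5, 9.3]
opening: 0.0152
```

Request:
play_rows:
  hand: [10,10,10]
  delta_pos:
    - [0,0,0.04]
    - [0,0,0.03]
    - [0,0,0]
  spin: [0,0,0]

```text
time: 21.98
eef_pos: [0.4864, -0.1393, 0.0904]
orientation: [3.141, -0.059, 0.143]
wrist_force: [-3.4, 1.9, 8.6]
opening: 0.0153
```

Request:
play_rows:
  hand: [10,10,10]
  delta_pos:
    - [-0.03,0,0.02]
    - [-0.03,0,0.02]
    - [0,0,0]
  spin: [0,0,0]

```text
time: 22.23
eef_pos: [0.4863, -0.1393, 0.091]
orientation: [3.14, -0.062, 0.143]
wrist_force: [-2.8, 0.8, 6.4]
opening: 0.0153
```

Request:
play_rows:
  hand: [10,10,10]
  delta_pos:
    - [-0.03,0,0.02]
    - [-0.03,0,0.02]
    - [0,0,0]
  spin: [0,0,0]

```text
time: 22.48
eef_pos: [0.4862, -0.1393, 0.091]
orientation: [3.14, -0.066, 0.143]
wrist_force: [-2.6, 0.1, 5.4]
opening: 0.0154
```

Request:
play_rows:
  hand: [10,10,10]
  delta_pos:
    - [0.03,0,0.02]
    - [0.03,0,0.02]
    - [0,0,0]
  spin: [0,0,0]

```text
time: 22.73
eef_pos: [0.4862, -0.1393, 0.0905]
orientation: [3.139, -0.063, 0.144]
wrist_force: [-1.4, 1.4, 7.3]
opening: 0.0153
```

Request:
play_rows:
  hand: [10,10,10]
  delta_pos:
    - [0.03,0,0.02]
    - [0.03,0,0.02]
    - [0,0,0]
  spin: [0,0,0]

```text
time: 22.98
eef_pos: [0.4863, -0.1393, 0.0905]
orientation: [3.139, -0.06, 0.145]
wrist_force: [-2.0, 1.6, 8.3]
opening: 0.0154
```

Request:
play_rows:
  hand: [16,22,30,36,36,36,36,20,0,0]
  delta_pos:
    - [0,0,0]
    - [0,0,0]
    - [0,0,0]
    - [0,0,-0.3]
    - [0,0,-0.6]
    - [0,0,-0.6]
    - [0,0,-0.3]
    - [0.1,0,0]
    - [0,0,0]
    - [0,0,0]
  spin: [0,0,0,0,0,0,0,0,0,0]

```text
time: 23.82
eef_pos: [0.4849, -0.1385, 0.1359]
orientation: [-3.141, -0.056, 0.144]
wrist_force: [-0.7, 0.1, 0.0]
opening: 0.001
```

Request:
play_rows:
  hand: [0,0,0,0]
  delta_pos:
    - [0,0,0]
    - [0,0,0.2]
    - [0,0,0.2]
    - [0,0,0]
  spin: [0,0,0,0]

```text
time: 24.15
eef_pos: [0.4846, -0.1378, 0.1229]
orientation: [-3.139, -0.054, 0.144]
wrist_force: [-0.6, -1.2, -0.6]
opening: -0.0002
```

Request:
play_rows:
  hand: [0,0,0]
  delta_pos:
    - [0,0,0.06]
    - [0,0,0.06]
    - [0,0,0]
  spin: [0,0,0]

```text
time: 24.4
eef_pos: [0.4841, -0.1374, 0.1183]
orientation: [-3.138, -0.052, 0.144]
wrist_force: [-0.9, 0.3, 3.3]
opening: -0.0001
```

Run:
```python
from h import *
s=ctrl.observe();print(s['eef_pos'],s['wrist_force'])
```

```text
[ 0.48412243 -0.13741424  0.11829652] [-0.88693372  0.34086022  3.2932947 ]
```

Request:
play_rows:
  hand: [0,0,0]
  delta_pos:
    - [0,0,0.05]
    - [0,0,0.05]
    - [0,0,0]
  spin: [0,0,0]

```text
time: 24.65
eef_pos: [0.4845, -0.1382, 0.1175]
orientation: [-3.14, -0.052, 0.145]
wrist_force: [-2.7, 0.2, 7.4]
opening: 0.0005
```

Request:
play_rows:
  hand: [0,0,0]
  delta_pos:
    - [0,0,0.05]
    - [0,0,0.03]
    - [0,0,0]
  spin: [0,0,0]

```text
time: 24.9
eef_pos: [0.4845, -0.1391, 0.118]
orientation: [3.141, -0.053, 0.146]
wrist_force: [-1.8, -0.4, 4.7]
opening: -0.0
```

Request:
play_rows:
  hand: [0,20,40,40,40]
  delta_pos:
    - [0,0,-0.4]
    - [0,0,-0.5]
    - [0,0,0]
    - [0,0,0]
    - [0,0,0]
  spin: [0,0,0,0,0]

```text
time: 25.32
eef_pos: [0.4832, -0.1393, 0.1409]
orientation: [3.141, -0.053, 0.146]
wrist_force: [0.3, 0.2, -0.1]
opening: 0.04
```

Request:
play_rows:
  hand: [40,40,40,40,40,40]
  delta_pos:
    - [0,0,0.4]
    - [0,0,0.5]
    - [0,0,0.5]
    - [0,0,0.3]
    - [0,0,0]
    - [0,0,0]
  spin: [0,0,0,0,0,0]

```text
time: 25.82
eef_pos: [0.4846, -0.1384, 0.094]
orientation: [-3.141, -0.051, 0.145]
wrist_force: [-0.7, -0.8, 0.3]
opening: 0.0398
```

Request:
play_rows:
  hand: [16,10,10,10,10,10,10,10,10,10]
  delta_pos:
    - [0,0,0]
    - [0,0,0]
    - [0,0,0]
    - [0,0,0]
    - [0,0,-0.4]
    - [0,0,-0.8]
    - [0,0,-0.8]
    - [0.1,-0.5,0]
    - [0.13,-0.9,0]
    - [0.13,-0.9,0]
  spin: [0,0,0,0,0,0,0,0,0,0]

```text
time: 26.65
eef_pos: [0.4839, -0.0826, 0.1507]
orientation: [3.139, -0.055, 0.14]
wrist_force: [1.1, 0.8, -1.4]
opening: 0.0152
```

Request:
play_rows:
  hand: [10,10,10,10,10,10,10,10,10,10]
  delta_pos:
    - [0.13,-0.9,0]
    - [0.13,-0.9,0]
    - [0.13,-0.9,0]
    - [0.13,-0.9,0]
    - [0.13,-0.9,0]
    - [0.13,-0.9,0]
    - [0.13,-0.9,0]
    - [0.13,-0.9,0]
    - [0.1,-0.9,0]
    - [0.1,-0.6,0]
  spin: [0,0,0,0,0,0,0,0,0,0]

```text
time: 27.48
eef_pos: [0.4797, 0.1551, 0.1533]
orientation: [3.141, -0.059, 0.138]
wrist_force: [0.3, -0.4, -1.7]
opening: 0.0153
```

Request:
play_rows:
  hand: [10,10,10,10,10,10]
  delta_pos:
    - [0,-0.3,0]
    - [0,0,0]
    - [0,0,0]
    - [0,0,0]
    - [0,0,0]
    - [0,0,0]
  spin: [0,0.7,0.7,0.7,0,0]

```text
time: 27.98
eef_pos: [0.4747, 0.1691, 0.1529]
orientation: [-3.129, -0.056, -0.045]
wrist_force: [0.3, -0.0, -0.2]
opening: 0.0151
```

Request:
play_rows:
  hand: [10,10,10,10,10,10,10]
  delta_pos:
    - [-0.06,0.13,0.4]
    - [-0.06,0.13,0.7]
    - [0,0,0.8]
    - [0,0,0.8]
    - [0,0,0.4]
    - [0,0,0]
    - [0,0,0]
  spin: [0,0,0,0,0,0,0]

```text
time: 28.57
eef_pos: [0.4768, 0.1623, 0.0742]
orientation: [-3.13, -0.061, -0.034]
wrist_force: [-0.4, 0.5, -0.9]
opening: 0.0152
```

Request:
play_rows:
  hand: [10,10,10,10,10,10]
  delta_pos:
    - [0,-0.055,0]
    - [0,0,0.35]
    - [0,0,0.35]
    - [0,0,0.35]
    - [0,0,0.05]
    - [0,0,0]
  spin: [0.1,0,0,0,0,0]

```text
time: 29.07
eef_pos: [0.481, 0.1641, 0.0472]
orientation: [-3.128, -0.066, -0.042]
wrist_force: [0.7, -0.3, -0.4]
opening: 0.0152
```

Request:
play_rows:
  hand: [10,10,10,10,22,30,40,40,40,40]
  delta_pos:
    - [-0.12,0,0.02]
    - [0,0,0.03]
    - [0,0,0.02]
    - [0,0,0]
    - [0,0,0]
    - [0,0,0]
    - [0,0,0]
    - [0,0,-0.4]
    - [0,0,-0.8]
    - [0,0,-0.8]
  spin: [0,0,0,0,0,0,0,0,0,0]

```text
time: 29.9
eef_pos: [0.4723, 0.1636, 0.0956]
orientation: [-3.129, -0.06, -0.042]
wrist_force: [0.1, 0.4, -0.4]
opening: 0.04
```

Request:
play_rows:
  hand: [40,40,40,40]
  delta_pos:
    - [-0.4,-0.7,0]
    - [-0.4,-0.8,0]
    - [-0.2,-0.6,0]
    - [0,0,0]
  spin: [0,0,0,0]

```text
time: 30.23
eef_pos: [0.453, 0.2184, 0.1027]
orientation: [-3.127, -0.072, -0.046]
wrist_force: [0.5, -0.5, 0.6]
opening: 0.0401
```

Run:
```python
from h import *
d,s=snap('wrist','w7'); print(s['eef_pos'],s['orientation'],s['time'])
for p in ([.4741,.1086,.07],[.4773,.1643,.07],[.4801,.2194,.07]): print(proj('w7',p).round(1))
crop('w7','c7',180,450,60,255,2.9)
```

```text
[0.45295341 0.21844765 0.10270501] [-3.12680563 -0.07170769 -0.04555268] 30.2333
[484.4 199.6]
[404.5 197.8]
[312.5 196.9]
```

View pics/c7.png

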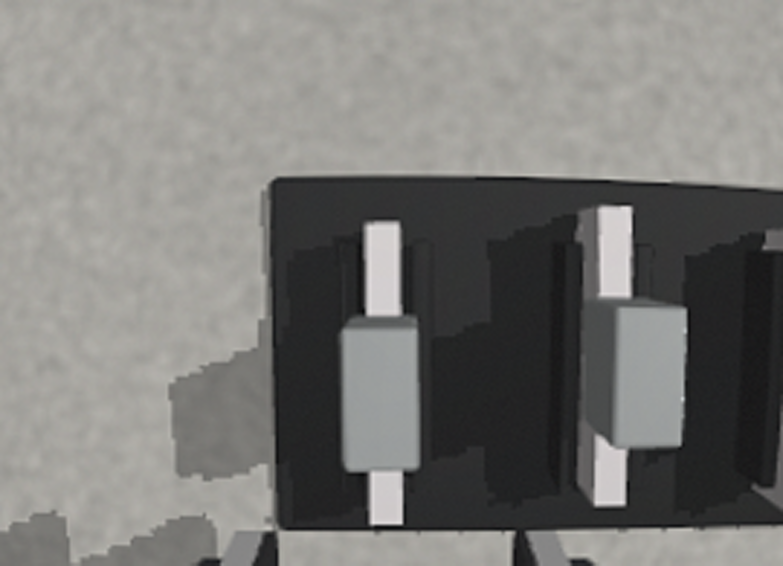

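Request:
play_rows:
  hand: [40,40,40,40,40,40]
  delta_pos:
    - [0.2,-0.03,0]
    - [0.3,-0.03,0.1]
    - [0.2,-0.03,0.4]
    - [0.1,0,0.5]
    - [0,0,0.2]
    - [0,0,0]
  spin: [0,0,0,0,0,0]

```text
time: 30.78
eef_pos: [0.4811, 0.2165, 0.0729]
orientation: [-3.128, -0.075, -0.047]
wrist_force: [-0.0, -0.3, 0.8]
opening: 0.0396
```

Request:
play_rows:
  hand: [40,40,40,40,40,16,10,10,10]
  delta_pos:
    - [-0.06,-0.07,0.2]
    - [-0.05,-0.07,0.4]
    - [0,0,0.4]
    - [0,0,0.15]
    - [0,0,0]
    - [0,0,0]
    - [0,0,0]
    - [0,0,0]
    - [0,0,0]
  spin: [0,0,0,0,0,0,0,0,0]

```text
time: 31.53
eef_pos: [0.4799, 0.2197, 0.0397]
orientation: [-3.129, -0.072, -0.048]
wrist_force: [-0.3, 0.0, -1.4]
opening: 0.0155
```

Request:
play_rows:
  hand: [10,10,10,10,10,10,10,10,10,10]
  delta_pos:
    - [0,0,-0.4]
    - [0,0,-0.8]
    - [0,0,-0.8]
    - [0,0,-0.8]
    - [0,0,-0.8]
    - [0,0,-0.3]
    - [0.08,0.5,0]
    - [0.08,0.9,0]
    - [0.08,0.9,0]
    - [0.08,0.9,0]
  spin: [0,0,0,0,0,0,0,0,0,0]

```text
time: 32.37
eef_pos: [0.4761, 0.1403, 0.1474]
orientation: [-3.126, -0.077, -0.041]
wrist_force: [0.3, -0.0, -1.1]
opening: 0.0155
```

Request:
play_rows:
  hand: [10,10,10,10,10,10,10,10,10,10]
  delta_pos:
    - [0.08,0.9,0]
    - [0.08,0.9,0]
    - [0.08,0.9,0]
    - [0.08,0.9,0]
    - [0.08,0.9,0]
    - [0.08,0.9,0]
    - [0.08,0.9,0]
    - [0.08,0.9,0]
    - [0.08,0.9,0]
    - [0.08,0.9,0]
  spin: [0,0,0,0,0,0,0,0,0,0]

```text
time: 33.2
eef_pos: [0.4846, -0.0953, 0.1478]
orientation: [-3.127, -0.08, -0.039]
wrist_force: [-0.0, -0.4, -0.6]
opening: 0.0153
```

Request:
play_rows:
  hand: [10,10,10,10,10,10,10]
  delta_pos:
    - [0.08,0.8,0]
    - [0,0.4,0]
    - [0,0.1,0]
    - [0,0,0]
    - [0,0,0]
    - [0,0,0]
    - [0,0,0]
  spin: [0,0,0,-0.75,-0.75,-0.65,0]

```text
time: 33.78
eef_pos: [0.484, -0.1315, 0.1476]
orientation: [3.141, -0.081, 0.151]
wrist_force: [-0.2, -0.1, -0.6]
opening: 0.0155
```

Request:
play_rows:
  hand: [10,10,10,10,10,10]
  delta_pos:
    - [0,0.16,0.3]
    - [0,0.16,0.5]
    - [0,0,0.5]
    - [0,0,0.3]
    - [0,0,0]
    - [0,0,0]
  spin: [0.1,0,0,0,0,0]

```text
time: 34.28
eef_pos: [0.4885, -0.136, 0.1052]
orientation: [-3.14, -0.082, 0.135]
wrist_force: [0.9, -0.3, -0.4]
opening: 0.0154
```

Run:
```python
from h import *
d,s=snap('wrist','w8'); print(s['eef_pos'],s['orientation'],s['time'])
c=proj('w8',[.4877,-.1403,.08]).astype(int);x0,y0=c[0]-60,c[1]-110;print(x0,y0)
crop('w8','c8',x0,x0+120,y0,y0+100,6)
```

```text
[ 0.48853271 -0.1360455   0.10517954] [-3.13961525 -0.08185018  0.13488145] 34.2833
262 137
```

View pics/c8.png

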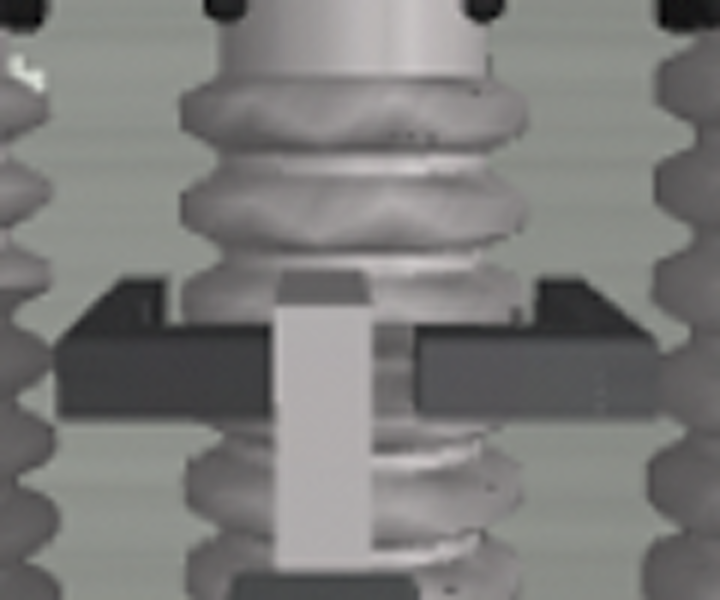

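Run:
```python
from h import *
U=lambda u,v,z: unproj('w8',262+u/6,137+v/6,z)[:2]
c=np.array([.48774,-.14032]);y=np.radians(8.1);R=np.array([[np.cos(y),-np.sin(y)],[np.sin(y),np.cos(y)]])
S=lambda p:(R.T@(p-c)*1000).round(2)
for n,u,v,z in(('leaf front L',275,304,.1015),('R',371,304,.1015),('leaf L near tab',276,565,.1015),('R near tab',371,565,.1015),('jawR in near',416,415,.072),('jawR in far',416,337,.072)): print(n,S(U(u,v,z)))
for v in (115,208,300,490): print('crest',S(U(183,v,.036)))
print(S(ctrl.observe()['eef_pos'][:2]))
```

```text
leaf front L [37.83  7.38]
R [37.77 -0.47]
leaf L near tab [15.79  7.57]
R near tab [15.74 -0.4 ]
jawR in near [22.98 -5.53]
jawR in far [30.76 -5.52]
crest [51.85 19.78]
crest [40.98 19.94]
crest [30.15 20.13]
crest [ 7.29 20.62]
[1.36 4.11]
```

Request:
play_rows:
  hand: [10,10,10,10]
  delta_pos:
    - [0.015,0.12,0]
    - [0,0,0.2]
    - [0,0,0.15]
    - [0,0,0]
  spin: [-0.08,0,0,0]

```text
time: 34.67
eef_pos: [0.4912, -0.1395, 0.0976]
orientation: [3.141, -0.084, 0.142]
wrist_force: [0.6, -0.7, -0.0]
opening: 0.0159
```

Request:
play_rows:
  hand: [10,10,10,10]
  delta_pos:
    - [-0.055,-0.025,0]
    - [0,0,0.14]
    - [0,0,0.1]
    - [0,0,0]
  spin: [0,0,0,0]

```text
time: 35.0
eef_pos: [0.4902, -0.1391, 0.0911]
orientation: [3.141, -0.085, 0.142]
wrist_force: [0.2, 1.4, -1.4]
opening: 0.015
```

Request:
play_rows:
  hand: [10,10,10]
  delta_pos:
    - [0,0,0.05]
    - [0,0,0.03]
    - [0,0,0]
  spin: [0,0,0]

```text
time: 35.25
eef_pos: [0.4904, -0.139, 0.0888]
orientation: [3.141, -0.085, 0.142]
wrist_force: [0.4, -0.1, -0.9]
opening: 0.016
```

Request:
play_rows:
  hand: [10,10,10]
  delta_pos:
    - [0,0,0.05]
    - [0,0,0.02]
    - [0,0,0]
  spin: [0,0,0]

```text
time: 35.5
eef_pos: [0.4907, -0.139, 0.087]
orientation: [3.141, -0.085, 0.142]
wrist_force: [0.3, 0.1, -1.0]
opening: 0.0155
```

Request:
play_rows:
  hand: [10,10,10]
  delta_pos:
    - [0,0,0.03]
    - [0,0,0.01]
    - [0,0,0]
  spin: [0,0,0]

```text
time: 35.75
eef_pos: [0.4908, -0.139, 0.0859]
orientation: [3.141, -0.085, 0.142]
wrist_force: [-0.4, 0.0, -2.0]
opening: 0.0155
```

Request:
play_rows:
  hand: [10,10,10]
  delta_pos:
    - [0,0,0.03]
    - [0,0,0.02]
    - [0,0,0]
  spin: [0,0,0]

```text
time: 36.0
eef_pos: [0.491, -0.1391, 0.0851]
orientation: [3.14, -0.085, 0.142]
wrist_force: [-1.1, 0.6, 1.7]
opening: 0.0154
```

Request:
play_rows:
  hand: [16,22,30,36,36,36,36,36,10,0]
  delta_pos:
    - [0,0,0]
    - [0,0,0]
    - [0,0,0]
    - [0,0,0]
    - [0,0,-0.4]
    - [0,0,-0.7]
    - [0,0,-0.7]
    - [0.1,0,-0.1]
    - [0,0,0]
    - [0,0,0]
  spin: [0,0,0,0,0,0,0,0,0,0]

```text
time: 36.83
eef_pos: [0.49, -0.1397, 0.1365]
orientation: [3.139, -0.087, 0.142]
wrist_force: [0.4, 0.3, -0.2]
opening: 0.0129
```

Request:
play_rows:
  hand: [0,0,0,0]
  delta_pos:
    - [0,0,0]
    - [0,0,0.2]
    - [0,0,0.2]
    - [0,0,0]
  spin: [0,0,0,0]

```text
time: 37.17
eef_pos: [0.4901, -0.1389, 0.1236]
orientation: [3.141, -0.085, 0.142]
wrist_force: [-0.9, 0.1, 0.7]
opening: 0.0001
```

Request:
play_rows:
  hand: [0,0,0]
  delta_pos:
    - [0,0,0.1]
    - [0,0,0.08]
    - [0,0,0]
  spin: [0,0,0]

```text
time: 37.42
eef_pos: [0.4894, -0.1382, 0.1165]
orientation: [-3.14, -0.081, 0.142]
wrist_force: [0.2, 0.9, 1.0]
opening: -0.0
```

Request:
play_rows:
  hand: [0,0,0]
  delta_pos:
    - [0,0,0.06]
    - [0,0,0.04]
    - [0,0,0]
  spin: [0,0,0]

```text
time: 37.67
eef_pos: [0.4897, -0.1389, 0.1151]
orientation: [-3.141, -0.081, 0.142]
wrist_force: [-3.8, -0.2, 6.7]
opening: -0.0005
```

Request:
play_rows:
  hand: [0,0,0,0,0,0,0,0,0,0]
  delta_pos:
    - [0,0,-0.2]
    - [0,0,-0.6]
    - [0,0,-0.8]
    - [0,0,-0.8]
    - [0,0,-0.8]
    - [-0.6,0,-0.3]
    - [-0.8,0,0]
    - [-0.8,0,0]
    - [-0.3,0,0]
    - [0,0,0]
  spin: [0,0,0,0,0,0,0,0,0,0]

```text
time: 38.5
eef_pos: [0.4201, -0.1494, 0.2037]
orientation: [3.139, -0.085, 0.144]
wrist_force: [0.8, -0.8, -0.3]
opening: -0.0002
```

Run:
```python
from h import *
d,s=snap('wrist','w9'); print(s['eef_pos'],s['time'])
e,_=snap('scene','s9')
a=cv2.resize(d['color'][60:300,60:420],None,fx=2,fy=2,interpolation=2)[:,:720]
b=cv2.resize(e['color'][140:310,190:440],None,fx=1,fy=1)
o=np.zeros((600,750,3),np.uint8);o[:360,:540]=cv2.resize(d['color'][60:300,60:420],(540,360));o[360:600,:353]=cv2.resize(b,(353,240));cv2.imwrite('pics/f.png',o)
```

```text
[ 0.42011344 -0.14936879  0.20372916] 38.5
```

View pics/f.png

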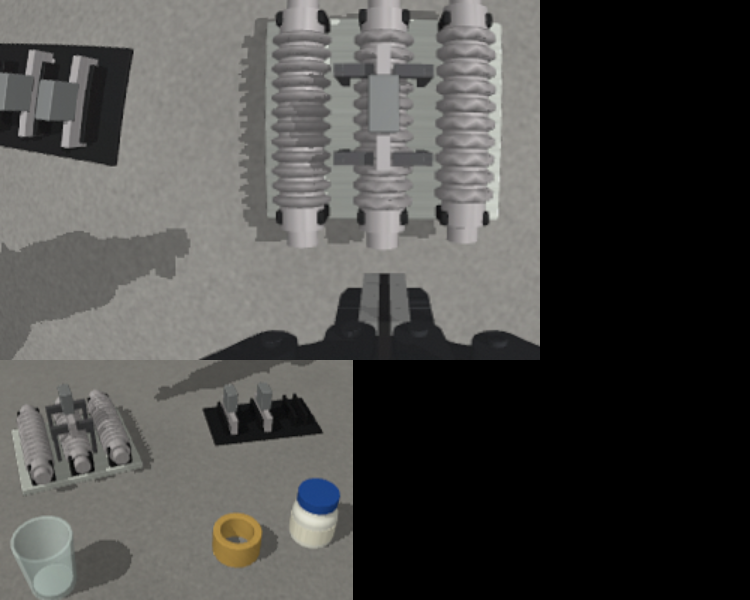

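The picture shows the fitting leaf upright between both pairs of jaws at about (383, 100). The other two leaves stand in the rack at about (230, 410) and (265, 410). The nut, jar and beaker have not moved, and the gripper is clear.

```bash
python3 -c "
from bench import ctrl
print(ctrl.close_job())"
```

```text
the job is handed in; nothing more can be done
None
```

The leaf that fits is the one from the rack's left slot (y = +56 mm). I left it released and fully seated between the jaws and handed the job in after about 38.5 s. The spindle under the jaws looked like 11 mm pitch in the wrist picture.

- **Leaf from the y = -56 mm slot:** does not fit. Shifted along about 12 mm of thread, it stayed about 3–4 mm too high throughout. It is back in its slot.
- **Leaf from the y = 0 slot:** does not fit. It dipped slightly at one spot but stayed about 2.3–3 mm too high, even when let go and pressed lightly from above. It is back in its slot, about 4 mm forward of where it started.
- **Leaf from the y = +56 mm slot:** fits. It dropped home without resistance to about z 52 mm. A light touch on its tab after I let go gave about 52.2 mm. I did not shift this one along the thread, since it went straight home.

**Forces:** the highest upward reading was about 10.5 N, under the 20 N limit. Forces were read only at the end of each move, so a brief peak in between would not show.

**Last checks:** the final picture shows the fitting leaf upright in the jaws, the other two standing in the rack, and the nut, jar and beaker unmoved. The gripper tilted by up to about 5° during the work. That made the reading for the y = 0 leaf less certain until I let go of it and touched it from above.

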